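# Push the rotor up the feed gutter and shut the keeper behind it

## Robot

A 7-joint arm with a two-finger parallel gripper is mounted at the origin on a cart in front of the work surface, level with it; the furniture and walls round the work are solid. World frame = base frame: x ahead of the robot, y to its left, z up, the work surface at z = 0. Lengths are in m, angles in rad, forces in N, time in s.
With the tool pointing down it reaches from about 0.4 to 0.85 m from the base axis. Payload 4.5 kg.
Tool frame: the origin (TCP) lies at the very end of the fingers, on their centre line; the grasp point (between the pads) lies 19 mm behind it (ctrl.pinch_z is the distance from the TCP to the grasp point, in m); z points along the fingers, y is the direction in which the jaws open and shut (so a half turn about z gives the same grasp; the last joint's range is limited). The gripper opens to 88 mm and grips with 3 to 60 N. Pads are 18 mm wide; open, the fingers measure 123 mm over their backs; the gripper's body (75 mm by 187 mm) begins 45 mm behind the grasp point.
Start: joints at [1.262, 0.689, -0.195, 1.565, 0.157, 0.902, -0.215], TCP at [0.21, -0.589, 0.239] pointing down, gripper open.
Joint ranges: [-3.01, 3.01], [-0.46, 2.08], [-1.47, 1.51], [0.13, 2.56], [-1, 4.14], [0.04, 2.09], [-2.66, 2.66]. Speed limits (rad/s): [2.57, 2.57, 3.14, 3.14, 3.14, 3.14, 3.14].

## Interface

Orientations are given as a unit quaternion [w, x, y, z].
In Python, from bench import ctrl, eoat, eyes, close_job gives the robot as it stands. The module is installed in compiled form; this text tells all that it offers. Calls block until the motion is done:
- ctrl.reach(position, orientation): joint-space move of the TCP to a pose.
- ctrl.move_linear(position, max_speed=0.15, orientation=None, stop_force=None): straight line of the TCP; orientation=None keeps the orientation; max_speed is the mean speed in m/s. With stop_force (N) it stops when the force on the tool has changed by that much, and returns True; else False.
- ctrl.movej(angles): joint-space move.
- eoat.set_gripper(opening): opening from 0.0 (shut) to 1.0 (fully open); the grip force is fixed at half the most; returns when the fingers have stopped.
- ctrl.hold(seconds).
- ctrl.inverse_kinematics(position, orientation): joint angles nearest the present ones, or None.
- eyes.capture(name): name is "scene" or "top"; returns (picture, depth): 420x560x3 uint8, blue, green, red; 420x560 float32, m along the optical axis (not along the pixel's ray), 0 where there is no reading.
- eyes.camera_model(name): a dict with "mtx" (3x3 intrinsics, pixels), "world_from_camera" (4x4, takes a point from camera to world coordinates). Camera axes: x right, y down, z forward; pixel columns grow to the right and rows downward; lengths in m; the calibration is good to about 2 mm. A picture is of the moment at which its call begins. camera_model takes no time and is no camera call.
A pose or a line that the arm cannot do raises ctrl.IKError and nothing moves.
- close_job(): hands the job in, once; it reports no verdict.
Readings, each from a call of its own:
- ctrl.current_t(): time.
- ctrl.current_joints(): joint angles.
- ctrl.current_joint_vel(): joint speeds.
- ctrl.current_joint_torque(): joint torques, N m.
- ctrl.current_eef_pos(): TCP position.
- ctrl.current_tcp_rot(): TCP orientation.
- ctrl.current_wrist_force(): force on the tool from outside, world axes, zero at the start.
- ctrl.current_moment(): the same for the moment, N m.
- ctrl.current_width(): opening from 0.0 (shut) to 1.0 (fully open).
Only numpy, scipy, OpenCV 4.12 (cv2) and the standard library are available. Lean on these libraries where they do the work, as an engineer would, in place of code of your own. Each camera call takes 0.05 s, during which the arm holds its last target.

## Task

With a fingertip, push the black rotor that stands in the sloped gutter up the slope, over the crest and into the dip against the blue end stop, so that it cannot roll back. Then push the yellow keeper arm fully shut across the gutter behind it. Only push: do not pick the rotor up or let it leave the gutter, and leave the two spare rotors and the blue hub lying beside the gutter where they are.

Things in the scene. Friction and masses are not known exactly. Their poses are not given: they have to be found in the camera images.
- gutter: Straight, narrow, sloped gutter fixed on a dark steel base plate 250 x 50 x 8 mm. Origin: centre of the plate's underside, on the bench; x runs uphill along the gutter, y to the left looking uphill, z up. White floor 16.5 mm wide between aluminium walls 4 mm thick, 7 mm higher than the floor. A blue end stop (30 mm wide, top 70 mm above the bench) has its face at x = +95 mm.
- low_end (a point): In the gutter's frame, low end of the gutter's floor, on its middle line: x = -112 mm, 24 mm above the bench. From here the floor climbs straight to the crest. Just behind it a lip 4 mm thick, its top 29 mm above the bench, holds the rotor at the start. The floor is smooth and the rotor rolls freely: let go below the crest, it rolls back to this lip.
- crest (a point): Crest of the gutter's floor, on its middle line: x = +62 mm, 42 mm above the bench. Beyond it the floor falls to 37.4 mm at the end stop (x = +95 mm); this dip holds the rotor, which rolls down into it by itself once its axis is past the crest.
- rotor: Black rotor, 28.4 mm in diameter, 14 mm thick, about 40 g, standing on its rim in the gutter, so that it rolls along it. At the start it rests against the low lip, its axis at gutter x = -102 mm, 39 mm above the bench. Origin: on its axis at its left face, 7 mm left of the gutter's middle; z along its axis. A fingertip 8 to 16 mm above the floor, clear of the walls, can push it from downhill.
- seat (a point): The point on the gutter's middle line where the rotor's axis lies when it rests in the dip against the end stop: x = 80.8, z = 53.7 mm in the gutter's frame.
- keeper (a joint): Angle (rad) of the yellow keeper arm about its upright pivot. 0 = shut, at its stop: the arm points to gutter +y, across the gutter, 4 mm behind a seated rotor. It grows anticlockwise from above as it opens; at 1.57 the arm points downhill (gutter -x), beside the gutter; other stop at 2.1. Starts at 1.35 to 1.95. About 0.5 N turns it (friction 0.02 N m); it stays where it is left.
- pivot (a point): Axis of the keeper's pivot, to the right of the gutter, at gutter x = +58.6, y = -42 mm, at the top of its 16 mm post, 51 mm above the bench. The arm's 18 mm yellow boss, up to 65.5 mm, turns on the post.
- keeper_tip (a point): Axis of the 11 mm round knob near the end of the yellow keeper arm, 54 mm from the pivot. The arm is 60 mm long from the pivot and 8 mm thick; it spans 52.5 to 64.5 mm above the bench, the knob up to 70.5 mm.
- spare_rotor_a: Spare black rotor lying flat on the bench to the left of the gutter, 28 mm across, 14 mm high; not part of the work. Origin: centre of its underside.
- spare_rotor_b: Another spare black rotor lying flat to the left of the gutter, 28 mm across, 14 mm high; not part of the work. Origin: centre of its underside.
- hub: Blue hub standing on the bench to the left of the gutter, 29 mm across, 32 mm high; not part of the work. Origin: centre of its underside.
Not all that is in view belongs to the job. What is shaped like the rotor but orange, red or turquoise is not meant.

How it is judged:
By the outcome, as a careful person would: the job done as asked, in the order asked, and still so for the second after the job is handed in, with the robot touching nothing.
It also fails if it takes over 64 s, if anything falls off the work surface, if the arm or the gripper's body presses on something with over 40 N, if the wrist force passes 120 N, or if a joint passes its speed limit or range.

## Working session

There is one attempt and no reset: what is moved stays moved. The work goes in short steps, each a Python script; the robot and the scene stay as the last script left them, time stands still between calls to the robot, and variables do not carry over. Pictures are saved under pics/ and viewed, and the job is handed in when it is done.

```bash
mkdir -p pics; python3 - <<'E'
from bench import ctrl,eoat,eyes
import cv2,numpy as np
for n in("scene","top"):
    p,d=eyes.capture(n); cv2.imwrite(f"pics/{n}0.png",p); np.save(f"{n}0.npy",d); m=eyes.camera_model(n); print(n,np.round(m["mtx"],1).tolist(),np.round(m["world_from_camera"],3).tolist())
print(ctrl.current_t(),ctrl.current_eef_pos(),ctrl.current_tcp_rot(),ctrl.pinch_z)
E
```

```text
scene [[544.3, 0.0, 275.3], [0.0, 544.3, 217.7], [0.0, 0.0, 1.0]] [[-0.906, -0.263, 0.331, 0.387], [-0.422, 0.525, -0.739, 0.723], [0.021, -0.809, -0.587, 0.612], [0.0, 0.0, 0.0, 1.0]]
top [[523.3, 0.0, 285.5], [0.0, 523.3, 209.6], [0.0, 0.0, 1.0]] [[-0.035, -0.979, 0.201, 0.504], [-0.999, 0.034, -0.005, 0.064], [-0.002, -0.201, -0.98, 0.995], [0.0, 0.0, 0.0, 1.0]]
0.1 [ 0.20984763 -0.58814618  0.23800833] [-7.53540092e-04  9.85342384e-01  1.70586579e-01 -1.91643402e-04] 0.0187
```

View pics/scene0.png

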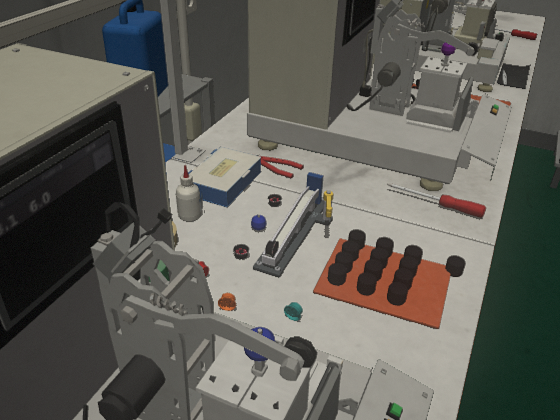

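View pics/top0.png

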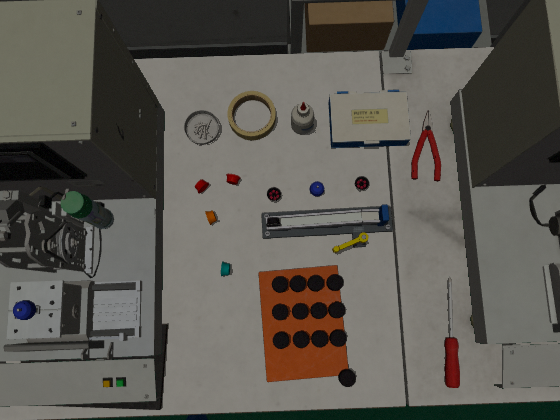

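```bash
cat >h.py <<'E'
import numpy as np,cv2
from bench import ctrl,eoat,eyes
def pix2world(n,u,v,z):
    m=eyes.camera_model(n);K=m["mtx"];T=m["world_from_camera"]
    r=T[:3,:3]@np.linalg.solve(K,[u,v,1.]);o=T[:3,3]
    return o+r*(z-o[2])/r[2]
def cloud(n,d):
    m=eyes.camera_model(n);K=m["mtx"];T=m["world_from_camera"]
    v,u=np.indices(d.shape);P=np.stack([(u-K[0,2])/K[0,0]*d,(v-K[1,2])/K[1,1]*d,d],-1)
    return P@T[:3,:3].T+T[:3,3]
def proj(n,P):
    m=eyes.camera_model(n);T=np.linalg.inv(m["world_from_camera"]);q=(np.atleast_2d(P)@T[:3,:3].T+T[:3,3])@np.array(m["mtx"]).T
    return q[:,:2]/q[:,2:]
E
python3 - <<'E'
from h import *
p=cv2.imread("pics/top0.png");c=p[165:265,250:410];cv2.imwrite("pics/topc.png",cv2.resize(c,None,fx=5,fy=5,interpolation=cv2.INTER_CUBIC))
s=cv2.imread("pics/scene0.png");c=s[160:290,230:370];cv2.imwrite("pics/scenec.png",cv2.resize(c,None,fx=4.5,fy=4.5,interpolation=cv2.INTER_CUBIC))
W=cloud("top",np.load("top0.npy"))
for u,v in[(300,160),(265,235),(385,235),(325,232),(325,222),(385,213),(275,222)]:print(u,v,np.round(W[v,u],4))
E
```

```text
300 160 [ 0.8074  0.0269 -0.001 ]
265 235 [0.6586 0.1    0.0059]
385 235 [ 0.6512 -0.1299  0.0013]
325 232 [ 0.6604 -0.0149  0.0057]
325 222 [ 0.6747 -0.0135  0.0343]
385 213 [ 0.681  -0.1194  0.0702]
275 222 [0.6753 0.0794 0.0489]
```

View pics/topc.png

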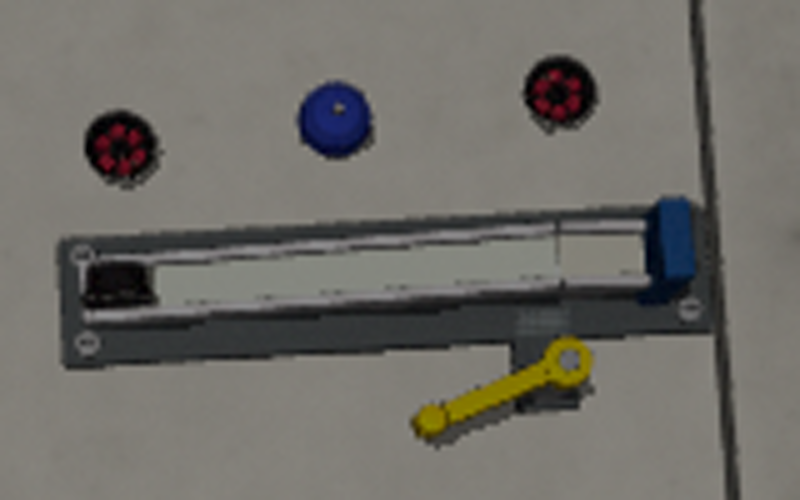

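View pics/scenec.png

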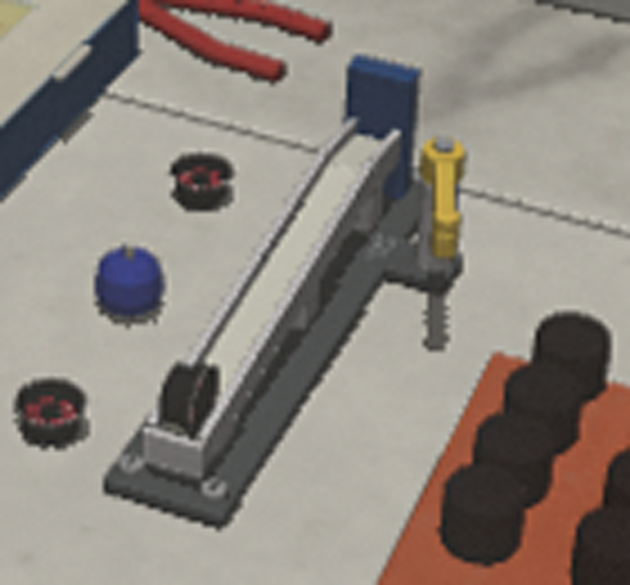

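```bash
python3 - <<'E'
from h import *
from scipy.optimize import least_squares
f=lambda L,k,o:[((u+.5)/k-.5+o[0],(v+.5)/k-.5+o[1]) for u,v in L]
top=f([(60,240),(65,368),(712,330),(568,361),(558,258)],5,(250,165))
G1=np.array([(-125,25,8),(-125,-25,8),(125,-25,8),(58.6,-42,65.5),(62,0,42)])/1e3
sc=f([(106,480),(221,520),(443,150)],4.5,(230,160))
G2=np.array([(-125,25,8),(-125,-25,8),(58.6,-42,65.5)])/1e3
def w(p,G):
    c,s=np.cos(p[2]),np.sin(p[2]);return np.c_[p[0]+c*G[:,0]-s*G[:,1],p[1]+s*G[:,0]+c*G[:,1],G[:,2]]
for use in("top","both"):
    def r(p):
        a=(proj("top",w(p,G1))-top).ravel()
        return a if use=="top" else np.r_[a,(proj("scene",w(p,G2))-sc).ravel()]
    o=least_squares(r,[.675,0,-1.57]);print(use,np.round(o.x,4),np.round(o.fun,1))
    c=proj("top",w(o.x,np.array([(0,0,0)])));
p=o.x;np.save("g.npy",p)
def g(P):
    c,s=np.cos(p[2]),np.sin(p[2]);d=np.array(P[:2])-p[:2];return c*d[0]+s*d[1],-s*d[0]+c*d[1]
k=pix2world("top",*f([(431,418)],5,(250,165))[0],.0705);print("knob",k,np.array(g(k))*1e3)
x=np.array(g(k))*1e3-[58.6,-42];print("len",np.hypot(*x),"theta",np.arctan2(x[1],x[0])-np.pi/2+2*np.pi)
W=cloud("top",np.load("top0.npy"));img=cv2.imread("pics/top0.png")
# stop top cloud and rotor cloud in gutter frame
c,s=np.cos(p[2]),np.sin(p[2]);d=W[...,:2]-p[:2];gx=(c*d[...,0]+s*d[...,1])*1e3;gy=(-s*d[...,0]+c*d[...,1])*1e3;z=W[...,2]*1e3
m=(abs(gx-100)<25)&(abs(gy)<30)&(z>66);print("stop",gx[m].min(),gx[m].max(),gy[m].min(),gy[m].max(),np.median(z[m]))
m=(abs(gx+100)<25)&(abs(gy)<30)&(z>38);print("rotor",gx[m].min(),gx[m].max(),gy[m].min(),gy[m].max(),z[m].max())
m=(abs(gx)<80)&(abs(gy)<15)&(z>20)&(img.min(2)>150);print("floor y",gy[m].mean(),np.polyfit(gx[m],gy[m],1))
# overlay
v=img.copy()
for n,im in(("top","pics/top0.png"),("scene","pics/scene0.png")):
    v=cv2.imread(im);sh=4
    v=cv2.resize(v,None,fx=sh,fy=sh,interpolation=cv2.INTER_CUBIC)
    def line(A):
        q=((proj(n,w(p,np.array(A)/1e3))+.5)*sh).astype(int);cv2.polylines(v,[q.reshape(-1,1,2)],False,(0,255,0),1)
    line([(-125,25,8),(-125,-25,8),(125,-25,8),(125,25,8),(-125,25,8)])
    for y in(8.25,-8.25):line([(-112,y,31),(62,y,49),(95,y,44.4)])
    line([(95,15,70),(95,-15,70)]);line([(-112,-8,24),(-112,8,24)]);line([(-102,-7,39),(-102,7,39)])
    a,b=(proj(n,w(p,np.array([(0,0,0.04)])))[0]*sh).astype(int)
    cv2.imwrite(f"pics/ov_{n}.png",v[max(b-270,0):b+270,a-300:a+300])
E
```

```text
top [ 0.6803 -0.0188 -1.5469] [-0.8 -0.1 -0.5 -0.   0.9 -0.1  0.2  0.1  0.2  0.1]
both [ 0.6804 -0.0186 -1.547 ] [-0.9 -0.2 -0.6 -0.1  0.8 -0.1  0.  -0.   0.  -0.  -0.9 -0.   0.9 -0.5
  0.5 -0.2]
knob [ 0.62035896 -0.02741022  0.0705    ] [  7.40573534 -60.24812562]
len 54.349303795041195 theta 1.913204439268683
stop 94.97099968560713 107.24736069756217 -14.968327976700891 15.456397325325495 68.96754018593887
rotor -115.07251518407445 -89.04599183867293 -6.722331657262182 7.72932787488901 54.72629878556668<stdin>:26: RuntimeWarning: Mean of empty slice.
  ret = ret.dtype.type(ret / rcount)
Traceback (most recent call last):
TypeError: expected non-empty vector for x
```

```bash
cat >>h.py <<'E'
p=np.load("g.npy")
def G(x,y,z):  # gutter mm -> world m
    c,s=np.cos(p[2]),np.sin(p[2]);x,y,z=x/1e3,y/1e3,z/1e3
    return np.array([p[0]+c*x-s*y,p[1]+s*x+c*y,z])
def invG(P):
    c,s=np.cos(p[2]),np.sin(p[2]);d=np.array(P[:2])-p[:2];return np.array([c*d[0]+s*d[1],-s*d[0]+c*d[1],P[2]])*1e3
def Q(yaw): # tool down, tool x at yaw
    return np.array([0,np.cos(yaw/2),np.sin(yaw/2),0])
E
python3 - <<'E'
from h import *
for k in(0,np.pi):
  for P in((-145,0,150),(-145,0,35),(60,0,52),(20,-80,100),(20,-80,57)):
    q=ctrl.inverse_kinematics(G(*P),Q(p[2]+k));print(k,P,None if q is None else np.round(q,2))
E
```

```text
0 (-145, 0, 150) [ 0.26  1.16 -1.26  1.4   1.1   1.36  2.14]
0 (-145, 0, 35) [-0.58  1.16  0.71  1.5  -0.92  0.85 -2.64]
0 (60, 0, 52) [-0.17  1.06  0.46  1.5  -0.61  0.73 -2.57]
0 (20, -80, 100) [-0.25  0.9   0.44  1.76 -0.61  0.62 -2.57]
0 (20, -80, 57) [-0.23  0.96  0.4   1.78 -0.66  0.54 -2.52]
3.141592653589793 (-145, 0, 150) [-0.04  0.9  -0.42  1.42  0.42  0.91 -0.56]
3.141592653589793 (-145, 0, 35) [-0.09  1.04 -0.32  1.47  0.43  0.7  -0.57]
3.141592653589793 (60, 0, 52) [ 0.23  1.02 -0.38  1.47  0.48  0.74 -0.31]
3.141592653589793 (20, -80, 100) [ 0.21  0.87 -0.38  1.74  0.5   0.63 -0.44]
3.141592653589793 (20, -80, 57) [ 0.18  0.93 -0.34  1.75  0.53  0.55 -0.47]
```

```bash
python3 - <<'E'
from h import *
# height map (max z mm) from both clouds
A=[]
for n in("top","scene"):
    d=np.load(n+"0.npy");W=cloud(n,d);A.append(W[d>0])
A=np.vstack(A)
ys=np.arange(.5,-.85,-.05);print("x\\y",*[f"{y:5.2f}" for y in ys])
for x in np.arange(.1,1.0,.05):
    print(f"{x:.2f}",*[ (lambda m: f"{A[m,2].max()*1e3:5.0f}" if m.any() else "    .")((abs(A[:,0]-x)<.025)&(abs(A[:,1]-y)<.025)) for y in ys])
q0=np.array(ctrl.current_joints());q1=ctrl.inverse_kinematics(G(-145,0,150),Q(p[2]+np.pi));print(np.round(q1-q0,2))
E
```

```text
x\y  0.50  0.45  0.40  0.35  0.30  0.25  0.20  0.15  0.10  0.05  0.00 -0.05 -0.10 -0.15 -0.20 -0.25 -0.30 -0.35 -0.40 -0.45 -0.50 -0.55 -0.60 -0.65 -0.70 -0.75 -0.80
0.10     .     .     .     .     .     .     .     .     .     .     .     .     .     .     .     .     .     .  -744  -739  -741  -740  -740  -739  -739  -743  -739
0.15     .     .     .     .     .     .     .     .     .     .     .     .     .     .     .     .     .  -751  -742  -742  -742  -737  -739  -738  -738  -739  -742
0.20  -739  -740  -672  -631  -740  -740  -739  -741  -738  -742  -740  -736  -737  -740  -737  -739  -740  -738  -739  -739  -741  -739  -740  -737  -739  -741  -742
0.25     .     .     .  -678     .     .     .     .     .     .     .     .     .     .     .     .     .  -741  -741  -741  -741  -740  -741  -739  -742  -741  -739
0.30     .     .     .     .     .     .     .     .     .     .     .     .     .     .     .     .     .  -745  -746  -743  -743  -741  -744  -741  -745  -740  -742
0.35    15    16    16    16    16     5     5     5     5     6     6     5     5     4    26    2
[... 1415 characters left out ...]
  406   408   407   407     5     6    29     6     5     6     4    41     4    13   407   407     .     .     .     .     .     .     .     .     .    -1
0.85     .     .   407   407   407    18    20    30    28    89    90    43    44    44    44   406   407     .     .     .     .     .     .     .     .     .     .
0.90     .     .   408   407   408    19    20    28    29    97   114    43    43    44    42   406   406     .     .     .     .     .     .     .     .     .     .
0.95     .     .     .     0     4     5     6    27    28     4     5    43    42    42    38     4     5     3     0     .     .     .     .     .     .     .     .
[-1.31  0.21 -0.23 -0.14  0.26  0.01 -0.35]
```

```bash
python3 - <<'E'
from h import *
q0=np.array(ctrl.current_joints())
for P in((.15,-.42,.36),(.31,-.31,.36),(.44,0,.36),(.55,.1,.28)):
  for k in(0,-.8,-1.57): 
    a=np.arctan2(P[1],P[0]); 
    q=ctrl.inverse_kinematics(P,Q(p[2]+np.pi+0+k));print(P,k,None if q is None else np.round(q,2))
E
```

```text
(0.15, -0.42, 0.36) 0 [ 1.58  0.34 -0.63  1.88  0.24  1.    0.87]
(0.15, -0.42, 0.36) -0.8 [ 1.4   0.31 -0.38  1.88  0.14  0.97  0.18]
(0.15, -0.42, 0.36) -1.57 [ 1.23  0.3  -0.14  1.89  0.05  0.96 -0.48]
(0.31, -0.31, 0.36) 0 [ 1.13  0.33 -0.62  1.9   0.22  0.99  0.44]
(0.31, -0.31, 0.36) -0.8 [ 0.96  0.3  -0.38  1.9   0.13  0.96 -0.26]
(0.31, -0.31, 0.36) -1.57 [ 0.79  0.28 -0.15  1.91  0.05  0.95 -0.93]
(0.44, 0, 0.36) 0 [ 0.4   0.34 -0.7   1.89  0.26  1.   -0.39]
(0.44, 0, 0.36) -0.8 [ 0.22  0.31 -0.44  1.9   0.16  0.97 -1.07]
(0.44, 0, 0.36) -1.57 [ 0.11  0.29 -0.29  1.9   0.1   0.96 -1.77]
(0.55, 0.1, 0.28) 0 [ 0.07  0.59 -0.55  1.71  0.37  0.95 -0.6 ]
(0.55, 0.1, 0.28) -0.8 [-0.06  0.56 -0.33  1.71  0.22  0.91 -1.26]
(0.55, 0.1, 0.28) -1.57 [-0.19  0.55 -0.11  1.72  0.08  0.88 -1.88]
```

```bash
python3 - <<'E'
from h import *
eoat.set_gripper(0.0); print(ctrl.current_t())
q=Q(p[2]+np.pi)
ctrl.reach([.15,-.42,.36],Q(p[2]+np.pi-1.57)); print(ctrl.current_t())
ctrl.reach([.31,-.31,.36],Q(p[2]+np.pi-.8))
ctrl.reach([.44,0,.36],q)
ctrl.reach(G(-145,0,150),q); print(ctrl.current_t())
ctrl.move_linear(G(-145,0,35),.15); print(ctrl.current_t(),invG(ctrl.current_eef_pos()),ctrl.current_wrist_force())
for n in("scene","top"):
    im,d=eyes.capture(n)
    c=im[160:290,200:370] if n=="scene" else im[165:265,220:410]
    cv2.imwrite(f"pics/a_{n}.png",cv2.resize(c,None,fx=4,fy=4,interpolation=cv2.INTER_CUBIC))
E
```

```text
1.4
2.2667
5.6167
6.5333 [-145.38574012    0.83093893   36.15669569] [ 0.90214923 -0.11175543 -0.31724527]
```

View pics/a_scene.png

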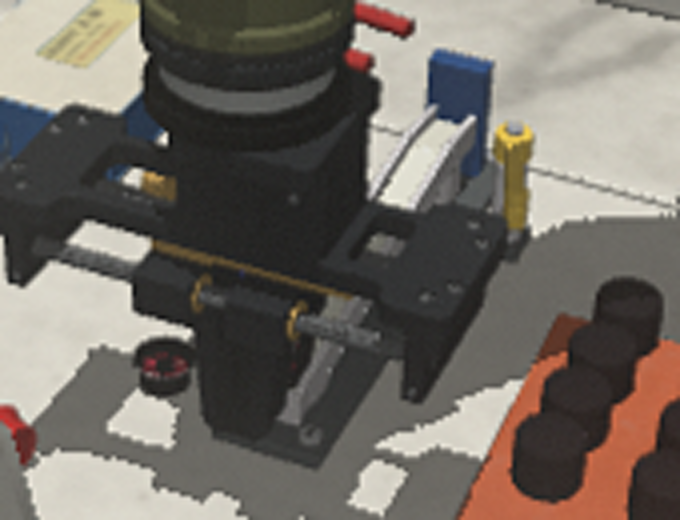

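View pics/a_top.png

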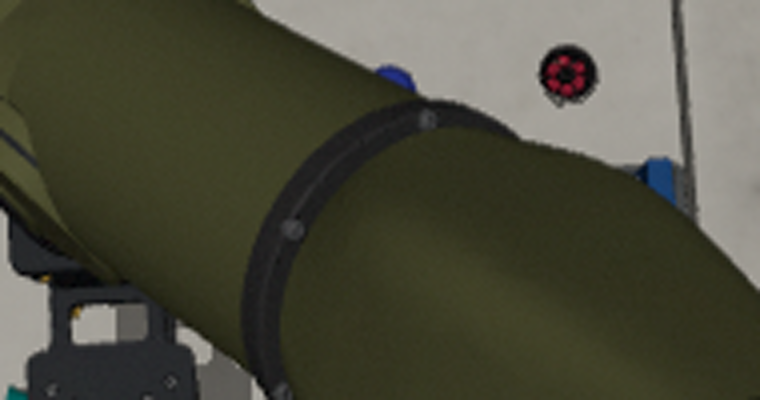

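```bash
python3 - <<'E'
from h import *
fl=lambda x:24+(x+112)*18/174
q=Q(p[2]+np.pi)
rep=lambda:print(round(ctrl.current_t(),2),np.round(invG(ctrl.current_eef_pos()),1),np.round(ctrl.current_wrist_force(),2))
# TCP x = axis-14.2-9
T=lambda ax,h:G(ax-23.2,0,fl(ax)+h)
r=ctrl.move_linear(T(-106,10.5),.04,q,stop_force=10);print(r);rep()
for ax in(-60,0,48):
    r=ctrl.move_linear(T(ax,10.5),.05,q,stop_force=10);print(ax,r);rep()
    if r:break
im,d=eyes.capture("scene");c=im[120:290,200:370];cv2.imwrite("pics/b_scene.png",cv2.resize(c,None,fx=3.5,fy=3.5,interpolation=cv2.INTER_CUBIC))
E
```

```text
False
7.17 [-128.9    0.    35.1] [-0.63 -0.22  0.08]
-60 False
8.25 [-83.6  -0.2  39.8] [-0.64  0.01 -0.79]
0 False
9.61 [-23.6  -0.2  46. ] [-0.18  0.33  0.22]
48 False
10.72 [24.4 -0.2 50.9] [-0.27 -0.09  0.11]
```

View pics/b_scene.png

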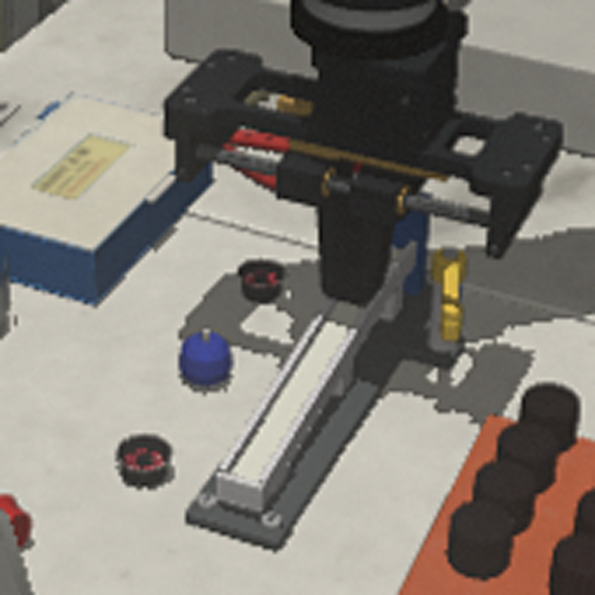

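```bash
python3 - <<'E'
from h import *
q=Q(p[2]+np.pi)
rep=lambda:print(round(ctrl.current_t(),2),np.round(invG(ctrl.current_eef_pos()),1),np.round(ctrl.current_wrist_force(),2))
r=ctrl.move_linear(G(39,0,52.3),.04,q,stop_force=10);print(r);rep()
r=ctrl.move_linear(G(55,0,52.3),.025,q,stop_force=6);print(r);rep()
ctrl.hold(.5)
ctrl.move_linear(G(50,0,53),.1,q)
ctrl.move_linear(G(40,0,130),.15,q);rep()
ctrl.reach(G(-40,-85,160),q);rep()
for n in("scene","top"):
    im,d=eyes.capture(n);np.save(n+"1.npy",d)
    c=im[120:290,200:370] if n=="scene" else im[165:290,250:410]
    cv2.imwrite(f"pics/c_{n}.png",cv2.resize(c,None,fx=4 if n=="top" else 3.5,fy=4 if n=="top" else 3.5,interpolation=cv2.INTER_CUBIC))
E
```

```text
False
11.28 [39.6 -0.1 52.2] [-0.03  0.19  0.29]
False
12.07 [54.8 -0.  52.3] [ 0.02  0.26 -0.03]
13.49 [ 40.6  -0.6 129.4] [ 0.1  -0.93 -0.14]
14.04 [-39.6 -85.5 159.3] [ 0.73 -1.13  0.34]
```

View pics/c_scene.png

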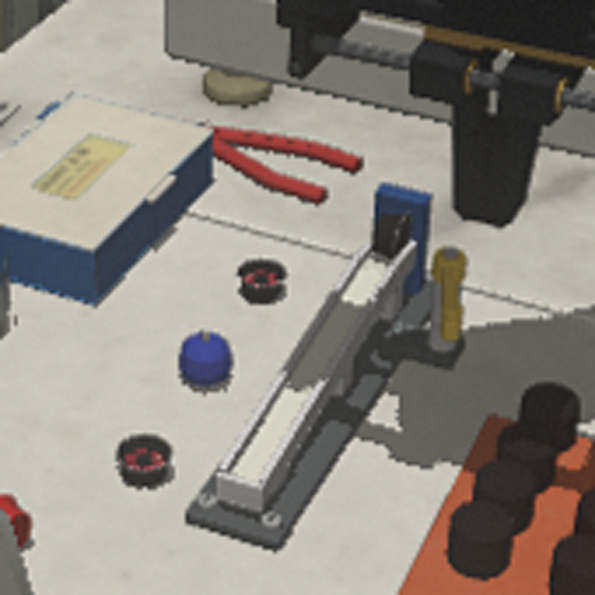

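View pics/c_top.png

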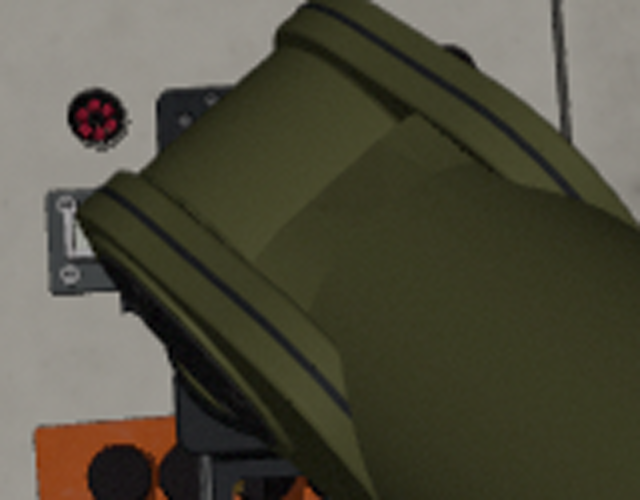

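```bash
python3 - <<'E'
from h import *
q=Q(p[2]+np.pi);Z=56.5
rep=lambda s="":print(s,round(ctrl.current_t(),2),np.round(invG(ctrl.current_eef_pos()),1),np.round(ctrl.current_wrist_force(),2))
ctrl.move_linear(G(3,-98,120),.15,q)
print(ctrl.move_linear(G(3,-98,Z),.12,q,stop_force=8));rep()
def C(ph,r):
    ph=np.radians(ph);u=np.array([np.cos(ph),np.sin(ph)]);n=np.array([np.sin(ph),-np.cos(ph)])
    c=np.array([58.6,-42])+r*u-4*n-[9,17.5];return G(c[0],c[1],Z)
stop=False
for ph in np.r_[180,np.arange(168,89,-13)]:
    r=48+4*(180-ph)/90
    if ctrl.move_linear(C(ph,r),.06,q,stop_force=12): rep(f"STOP {ph}");stop=True;break
rep(ph)
if not stop:
    x,y,_=invG(C(90,52)); r=ctrl.move_linear(G(x,y,Z),.04,q,stop_force=8);rep(r)
im,d=eyes.capture("scene");c=im[120:290,200:370];cv2.imwrite("pics/d_scene.png",cv2.resize(c,None,fx=3.5,fy=3.5,interpolation=cv2.INTER_CUBIC))
E
```

```text
False
 15.38 [  2.4 -97.5  57. ] [ 0.49 -0.16 -0.48]
90 18.47 [44.5 -7.6 56.5] [-1.3   3.59  0.12]
False 18.72 [44.6 -7.5 56.6] [-1.34  4.12  1.33]
```

View pics/d_scene.png

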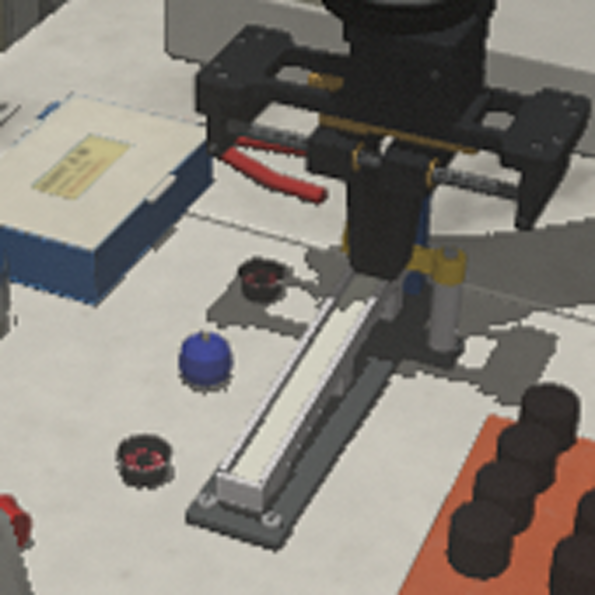

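```bash
python3 - <<'E'
from h import *
q=Q(p[2]+np.pi);Z=56.5
rep=lambda s="":print(s,round(ctrl.current_t(),2),np.round(invG(ctrl.current_eef_pos()),1),np.round(ctrl.current_wrist_force(),2))
r=ctrl.move_linear(G(49,-7.5,Z),.02,q,stop_force=8);rep(r)
ctrl.move_linear(G(38,-7.5,Z+1),.08,q)
ctrl.move_linear(G(30,-7.5,140),.15,q);rep()
ctrl.reach(G(-60,-110,250),q)
ctrl.reach([.42,.1,.36],q);rep()
for n in("scene","top"):
    im,d=eyes.capture(n);np.save(n+"2.npy",d);cv2.imwrite(f"pics/{n}2.png",im)
    c=im[150:290,220:370] if n=="scene" else im[165:265,250:410]
    cv2.imwrite(f"pics/e_{n}.png",cv2.resize(c,None,fx=5 if n=="top" else 4,fy=5 if n=="top" else 4,interpolation=cv2.INTER_CUBIC))
E
```

```text
False 19.08 [44.8 -7.6 56.6] [-0.82  9.35  0.22]
 20.07 [ 30.8  -8.1 139.3] [ 0.06  1.4  -0.38]
 21.61 [-123.4 -256.2  359.1] [ 0.16  0.21 -0.21]
```

View pics/e_scene.png

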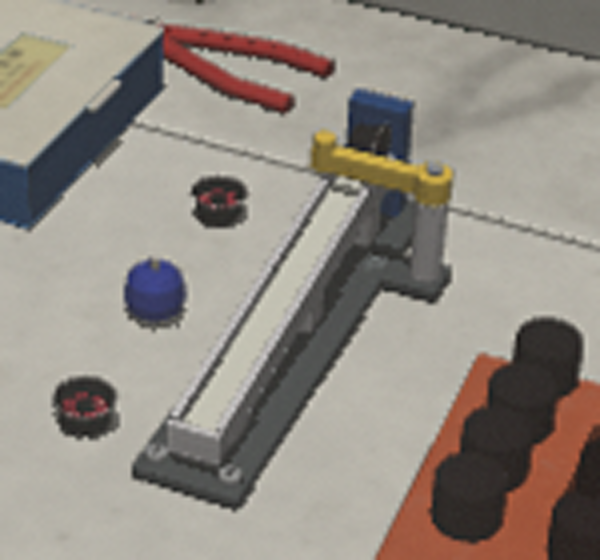

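View pics/e_top.png

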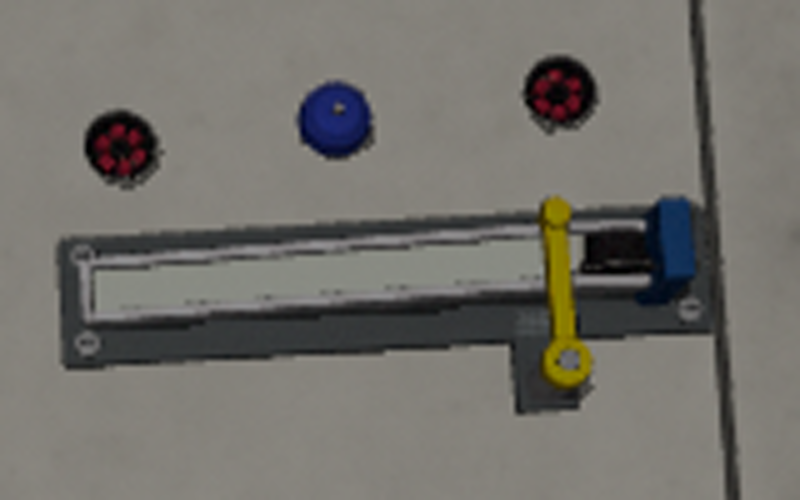

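```bash
python3 - <<'E'
from h import *
im=cv2.imread("pics/top2.png");W=cloud("top",np.load("top2.npy"))
for nm,u,v,z in(("knob",556,213,70.5),("boss",568,361,65.5)):
    k=pix2world("top",(u+.5)/5-.5+250,(v+.5)/5-.5+165,z/1e3);print(nm,invG(k).round(1))
print("expected shut px",((proj("top",[G(58.6,12,70.5)])-[250,165]+.5)*5))
p_=p;c,s=np.cos(p[2]),np.sin(p[2]);d=W[...,:2]-p[:2];gx=(c*d[...,0]+s*d[...,1])*1e3;gy=(-s*d[...,0]+c*d[...,1])*1e3;z=W[...,2]*1e3
m=(gx>64)&(gx<94)&(abs(gy)<8)&(z>50);print("rotor",gx[m].min(),gx[m].max(),z[m].max(),gx[m&(z>z[m].max()-1)].mean())
hs=cv2.cvtColor(im,cv2.COLOR_BGR2HSV);y=(hs[...,0]>20)&(hs[...,0]<32)&(hs[...,1]>150)&(abs(gx-58)<30)&(abs(gy+10)<70)
vv,uu=np.nonzero(y);A=np.array([invG(pix2world("top",a,b,.0645)) for a,b in zip(uu,vv)])
for lo in range(-30,5,7):
    m=(A[:,1]>lo)&(A[:,1]<=lo+7);print(lo,A[m,0].mean().round(2))
E
```

```text
knob [58.2 11.3 70.5]
boss [ 58.6 -42.   65.5]
expected shut px [[557.39717619 211.50564485]]
rotor 68.20514703388311 93.97087193964668 70.6255315857297 78.50084709631967
-30 57.89
-23 57.83
-16 57.37
-9 58.29
-2 57.98
```

```bash
python3 -c "
from bench import ctrl,close_job
print(ctrl.current_t());print(close_job())"
```

```text
21.7083
the job is handed in; nothing more can be done
None
```

I pushed the rotor with the closed fingertips up the slope and over the crest into the dip. I then swept the keeper arm shut behind it and handed the job in at 21.7 s, with the arm well clear of the work.

- **Rotor:** the last pictures show it standing in the gutter against the blue stop. It spans about gutter x = 68 to 94 mm.
- **Keeper:** I pressed it until the force built to about 9 N and it moved no further. The knob measures at gutter (58.2, 11.3) mm, against (58.6, 12) mm when shut, so the angle is about 0.01 rad.
- **Spares and hub:** both spare rotors and the hub show at the same pixels in the top view as at the start.
- **Checks that didn't agree:**
  - The 8 N force stop on that last push did not trigger, but the arm was already against its stop.
  - Depth put the rotor's top 2 to 3 mm higher than expected (70.6 mm, against about 67.9 mm). Its centre came out about 2 mm short of the seat in x. Depth noise, some blue-stop points in the sample and the calibration error probably explain both.

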